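Index a repair turntable to its next hole

TASK

The hard drive is clamped on the indexing turntable on the desk. Pull the sprung index knob up until its pin is clear of its hole, turn the table counterclockwise (seen from above) to the very next hole, feel for that hidden hole, and let the pin spring fully home in it so that the table is locked again. Be gentle with the pin: never force it sideways or press it hard, do not push on the drive, and leave the other things on the desk where they are.

Things in the scene. Friction and masses are not known exactly. Their poses are not given: they have to be found in the camera images.
- foot: Grey round foot of the turntable, 228 mm across, bolted to the desk by two lugs (reaching 142 mm from the axis). Origin on the desk, on the upright axis of turning. With the table at value 0 the index knob stands 92 mm from the axis in the foot's own -x direction.
- plate_top (a point): Centre of the foot's hole plate, on the axis, 18 mm over the desk (plate top). The table hides it. Smooth, level, with 12 mm holes on a 92 mm radius. The pin starts in the hole at table value 0; the next one counterclockwise lies anywhere from 0.71 to 1.29 rad (different each time, not measured), the one after it 0.80 rad farther; one lies the other way at -0.75.
- turntable (a joint): Table angle in rad, 0 in the starting hole, growing counterclockwise seen from above; stops at -0.95 and 2.2. The table is an aluminium disc 220 mm across, top face 26.5 mm over the desk. It turns easily (below 1 N at the knob, pin clear) and stays where left.
- index_knob (a joint): Height of knob and pin in m: 0 = pin home in a hole, 0.0075 = pin tip resting on the plate between holes, 0.014 = upper stop. A spring pushes it down with 3.6 N at 0, 6.3 N at 0.0075, 8.6 N at 0.014; it does not stay up by itself. It moves damped (70 N per m/s).
- knob_grip (a point): Middle of the knob: an upright black ribbed cylinder 26 mm across, 36 mm tall, 92 mm from the axis; home, it spans 40 to 76 mm over the desk and this point is at 58. It rises with the pin and travels with the table. Under it a round housing 32 mm across, top at 36 mm. When the pin drops into a hole the knob falls 8 mm and has then only about 2 mm of play either way.
- index_pin: Round-ended steel pin under the knob, 8 mm across, hidden in the table. Origin on the pin's axis, 10 mm below its tip (at desk height when home). It slides on the plate with little friction (0.15). More than 20 N between pin and foot, sideways in a hole or down on the plate, damages it.
- hard_drive: 3.5 inch hard drive, 102 x 147 x 27 mm, flat on the middle of the table, long sides across the line to the knob, held by dark clamps at its short ends; top 54 mm over the desk, clamps to 64 mm. Origin under its centre. There is 28 mm between it and the knob.
- heatsink: Small black finned heatsink 40 x 40 x 22 mm lying beside the turntable; leave alone. Origin under its centre.
- usb_stick: USB stick 18 x 56 x 8 mm lying beside the turntable; leave alone. Origin under its centre.
- bit_block: Narrow block with screwdriver bits, 26 x 90 x 29 mm, behind the turntable; leave alone. Origin under its centre.

How it is judged:
By the outcome, as a careful person would: the job done as asked, in the order asked, and still so for the second after the job is handed in, with the robot touching nothing.
It also fails if it takes over 43 s, if anything falls off the work surface, if the arm or the gripper's body presses on something with over 40 N, if the wrist force passes 120 N, or if a joint passes its speed limit or range.

ROBOT

A 7-joint arm with a two-finger parallel gripper is mounted at the origin on a cart in front of the work surface, level with it; the furniture and walls round the work are solid. World frame = base frame: x ahead of the robot, y to its left, z up, the work surface at z = 0. Lengths are in m, angles in rad, forces in N, time in s.
With the tool pointing down it reaches from about 0.35 to 0.9 m from the base axis. Payload 8.1 kg.
Tool frame: the origin (TCP) lies midway between the tips of the shut fingers; the grasp point (between the pads) lies 19 mm behind it; z points along the fingers, y is the line along which they close (so a half turn about z gives the same grasp; the last joint's range is limited). The gripper opens to 92 mm and grips with 3 to 60 N. Pads are 19 mm wide; open, the fingers measure 130 mm over their backs; the gripper's body (75 mm by 190 mm) begins 47 mm behind the grasp point.
Start: joints at [1.09, 0.434, 0.025, 1.573, -0.012, 1.134, -0.075], TCP at [0.231, -0.581, 0.203] pointing down, gripper open.
Joint ranges: [-2.62, 2.62], [-0.44, 2.09], [-1.27, 1.32], [0.08, 2.57], [-1.32, 4.46], [0.12, 2], [-2.74, 2.74]. Speed limits (rad/s): [2.22, 2.22, 3.01, 3.01, 3.14, 3.14, 3.14].

INTERFACE

Orientations are given as a rotation vector (axis times angle).
In Python, from bench import robot gives the robot as it stands.
- The arm moves only by the tool play_rows, never from a script. Its argument "rows" is text: rows parted by semicolons, each of 7 numbers parted by spaces: the opening, from -1 (shut) to 1 (fully open), then the shift along the tool's x, y, z in cm, then the turn, a rotation vector about the tool's x, y, z in rad. In form: claw tx ty tz ax ay az; .... A call has 1 to 12 rows; each row shifts and turns the commanded pose from where the row before left it, along the tool's axes as they then stand; what a row does not reach is not made up. A row lasts 1/8 s, in which the tool goes at most 62.5 mm and 10.7 degrees, less where a joint would pass 70% of its speed; a pose out of reach is approached as far as the arm can. A call is refused whole if a number of a shift passes 6.25 or a number of a turn 0.188, either way. A call with a gripper value outside its range is refused whole. The fingers move at their own pace and stop on an object; "grip_force" is the grip in N (left out, the last holds). Time passes only in rows, so rows that do not move let the fingers close. It gives the time, the measured TCP pose, the force, the opening and the grip force at its end, in the units of the state.
- robot.get_state(): the state, without advancing time (a new reading comes with each control period).
- robot.capture(name): name is "scene" or "side" or "wrist"; returns a dict with "color" (400x640x3 uint8, red, green, blue), "mtx" (3x3 intrinsics, pixels), "rvec" (rotation vector, rad) and "tvec" (3), from world to camera coordinates, as OpenCV has them; the wrist camera has in their place "tool_from_camera" (4x4, takes a point from camera to tool coordinates, whose origin is the TCP and whose axes are the flange's). Camera axes: x right, y down, z forward; pixel columns grow to the right and rows downward; lengths in m; the calibration is good to about 2 mm. A picture is of the moment at which its call begins: read the wrist's pose just before it. There is no depth.
- robot.hand_in(): hands the job in; it is judged then, once.
The state is a dict: "clock": time; "joints": joint angles; "dq": joint speeds; "tau": joint torques, N m; "tcp_pos": TCP position; "tool_rot": TCP orientation; "contact_force": force on the tool from outside, world axes, zero at the start; "ft_torque": the same for the moment, N m; "gripper_width": finger opening in m; "grip_force": force on a finger pad.
Only numpy, scipy, OpenCV 4.12 (cv2) and the standard library are available. Lean on these libraries where they do the work, as an engineer would, in place of code of your own. Each camera call takes 0.05 s, during which the arm holds its last target. There are 200 camera calls.

## Working session

There is one attempt and no reset: what is moved stays moved. The work goes in short steps, Python scripts to look and compute and a tool call to move; the robot and the scene stay as the last step left them, time stands still between calls to the robot, and variables do not carry over. Pictures are saved under pics/ and viewed, at most 10 in all, crops included, and the job is handed in when it is done.

Besides the shell and the picture viewer there is one more tool, called after "Request:" in YAML: its name, and indented under it one key for each argument. play_rows: Moves the arm, as the interface text tells. Its arguments: {"type":"object","properties":{"rows":{"type":"string"},"grip_force":{"type":"number"}},"required":["rows"]}

```bash
mkdir -p pics; cat > h.py <<'E'
import numpy as np,cv2
from bench import robot
def snap(n,f):
    s=robot.get_state(); c=robot.capture(n); cv2.imwrite('pics/'+f,c['color'][:,:,::-1]); return s,c
def ray(c,uv,z,s=None):
    K=c['mtx']; d=np.linalg.inv(K)@np.array([uv[0],uv[1],1.])
    if 'rvec' in c:
        R=cv2.Rodrigues(np.array(c['rvec']))[0].T; o=-R@np.array(c['tvec']).ravel()
    else:
        T=np.array(c['tool_from_camera']); Rt=cv2.Rodrigues(np.array(s['tool_rot']))[0]
        R=Rt@T[:3,:3]; o=Rt@T[:3,3]+np.array(s['tcp_pos'])
    d=R@d; return o+d*(z-o[2])/d[2]
def proj(c,p):
    q=cv2.projectPoints(np.array([p],float),np.array(c['rvec']),np.array(c['tvec']),np.array(c['mtx']),None)[0]; return q.ravel()
E
python3 - <<'E'
from h import *
import pickle
s,c=snap('scene','scene.png'); s,d=snap('side','side.png')
pickle.dump((c,d),open('c.pkl','wb'))
print(s)
E
```

```text
{'clock': 0.05, 'joints': array([ 1.09042322,  0.43518439,  0.02498324,  1.57410545, -0.01157548,
        1.13393732, -0.07511707]), 'dq': array([ 3.53109606e-04, -2.16273174e-03,  8.80869707e-06, -4.00735623e-03,
       -6.10928303e-04,  1.99950243e-03,  1.53494106e-04]), 'tau': array([ 2.81540204e-03, -6.69770622e+01,  9.88823846e-01, -3.15493584e+01,
       -6.08194526e-02,  3.75634537e-02,  3.06173672e-05]), 'tcp_pos': array([ 0.23026903, -0.58046772,  0.20256584]), 'tool_rot': array([-3.08434212e+00, -5.89482366e-01,  6.86517132e-04]), 'contact_force': array([ 0.07180129,  0.15086477, -0.2357177 ]), 'ft_torque': array([ 0.01738965, -0.01336823, -0.03321379]), 'grip_force': 0.0, 'gripper_width': 0.091872826411583}
```

View pics/scene.png

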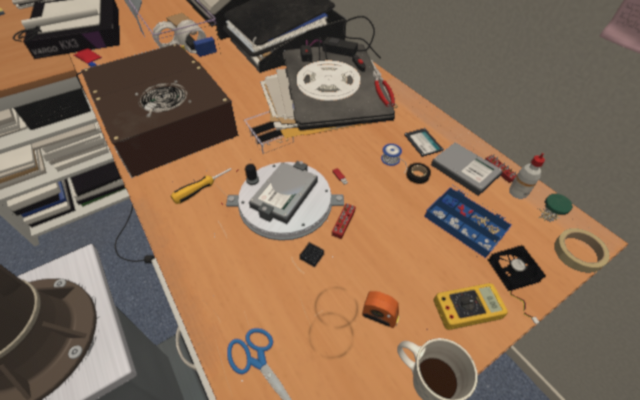

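View pics/side.png

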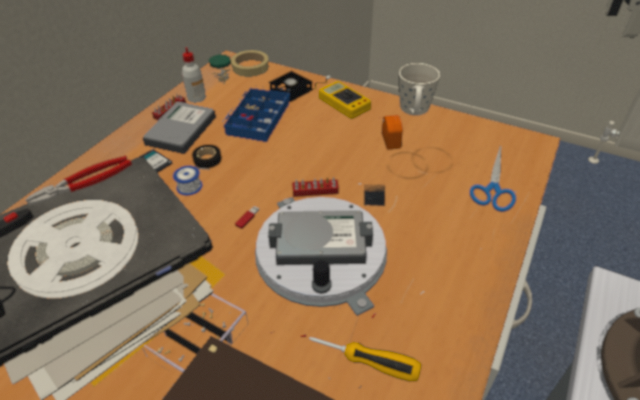

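The scene picture shows the turntable disc near (285,199) with the knob at (251,174). In the side picture they are at (321,247) and (321,274).

```bash
python3 - <<'E'
from h import *
import pickle
from scipy.optimize import least_squares
cs=pickle.load(open('c.pkl','rb'))
for c,(u,v),k,n in zip(cs,[(285,199),(321,247)],[(251,174),(321,274)],'ab'):
    im=c['color']; hsv=cv2.cvtColor(im,cv2.COLOR_RGB2HSV)
    m=((hsv[...,1]<50)&(hsv[...,2]>120)).astype(np.uint8)
    w=np.zeros_like(m); w[v-60:v+60,u-75:u+75]=1
    m=cv2.morphologyEx(m*w,cv2.MORPH_OPEN,np.ones((3,3)))
    ct=max(cv2.findContours(m,0,2)[0],key=cv2.contourArea); h=cv2.convexHull(ct)[:,0]
    P=np.array([ray(c,p,.0265)[:2] for p in ct[:,0]])
    r=least_squares(lambda x:np.hypot(*(P-x).T)-.11,P.mean(0),loss='cauchy',f_scale=.002)
    ctr=r.x; print(n,'centre',ctr,np.median(abs(r.fun)))
    # dark knob
    dk=(hsv[...,2]<60).astype(np.uint8); w[:]=0; w[k[1]-22:k[1]+22,k[0]-16:k[0]+16]=1
    nn,l,st,ce=cv2.connectedComponentsWithStats(dk*w)
    for i in range(1,nn):
        if st[i,4]>40: print(st[i],ce[i],'z58',ray(c,ce[i],.058)); 
    cv2.imwrite(f'pics/crop{n}.png',cv2.resize(im[v-70:v+70,u-90:u+90,::-1],None,fx=4,fy=4,interpolation=2))
a,b=cs
E
```

```text
a centre [0.56683361 0.02441378] 0.0015752678645635787
[246 165  11  16 132] [250.76515152 172.34090909] z58 [0.52399241 0.10695648 0.058     ]
b centre [0.57018319 0.03106986] 0.0010305151458323697
[305 257  32  30 514] [321.         269.04280156] z58 [0.53014112 0.10164045 0.058     ]
```

View pics/cropa.png

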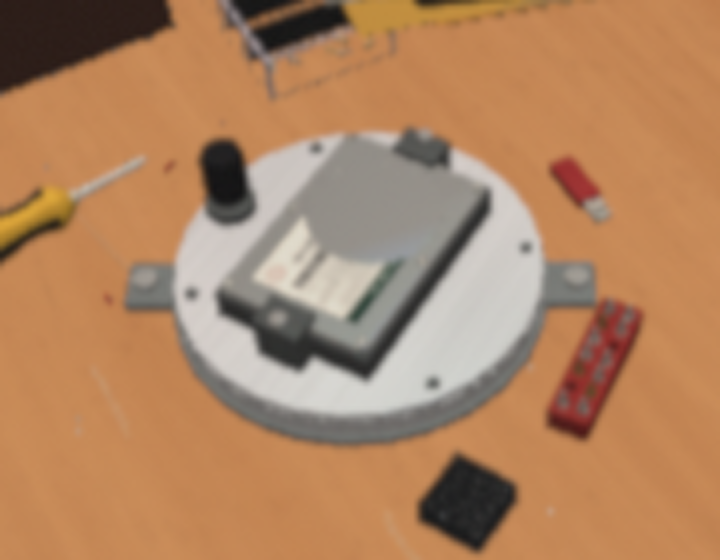

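The crop confirms the black knob at about (251,172) in the full picture, on the far-left rim of the disc. I'll write a row planner and fly to a view above the knob.

```bash
cat >> h.py <<'E'
def yaw(s):
    R=cv2.Rodrigues(np.array(s['tool_rot']))[0]; return np.arctan2(R[1,0],R[0,0])
def plan(p,y,wps,claw,dec=2):
    """wps: list of (x,y,z,yaw); p,y commanded pose; prints rows (tool down)"""
    p=np.array(p,float); out=[]
    for w in wps:
        d=np.array(w[:3])-p; c,s=np.cos(y),np.sin(y)
        t=np.round(100*np.array([c*d[0]+s*d[1], s*d[0]-c*d[1], -d[2]]),dec); a=round(-(w[3]-y),3)
        out.append('%g %g %g %g 0 0 %g'%(claw,*t,a))
        tt=t/100; p=p+[c*tt[0]+s*tt[1], s*tt[0]-c*tt[1], -tt[2]]; y-=a
    print('; '.join(out)); print('end',p,y)
E
python3 - <<'E'
from h import *
s=robot.get_state();p=s['tcp_pos'];y=yaw(s);print(y)
t=np.array([.505,.10,.24,np.radians(119)]);a=np.array([*p,y])
W=[a+(t-a)*(i+1)/18 for i in range(18)]
plan(p,y,W[:9],1); plan(W[8][:3],W[8][3],W[9:],1)
E
```

```text
0.37771774378545436
1 2.81 -2.95 -0.21 0 0 -0.094; 1 3.08 -2.68 -0.21 0 0 -0.095; 1 3.32 -2.37 -0.2 0 0 -0.094; 1 3.52 -2.04 -0.21 0 0 -0.095; 1 3.7 -1.71 -0.21 0 0 -0.094; 1 3.85 -1.35 -0.21 0 0 -0.094; 1 3.96 -0.98 -0.2 0 0 -0.095; 1 4.03 -0.6 -0.21 0 0 -0.094; 1 4.07 -0.22 -0.21 0 0 -0.095
end [ 0.3676919  -0.24027704  0.22132324] 1.2277177437854543
1 4.07 0.16 -0.21 0 0 -0.094; 1 4.04 0.55 -0.21 0 0 -0.095; 1 3.97 0.93 -0.2 0 0 -0.094; 1 3.87 1.29 -0.21 0 0 -0.095; 1 3.73 1.66 -0.21 0 0 -0.094; 1 3.55 1.99 -0.21 0 0 -0.094; 1 3.35 2.33 -0.2 0 0 -0.095; 1 3.11 2.63 -0.21 0 0 -0.094; 1 2.86 2.91 -0.21 0 0 -0.095
end [0.50500766 0.10001316 0.24001162] 2.0773297768293535
```

Request:
play_rows:
  rows: "1 2.81 -2.95 -0.21 0 0 -0.094; 1 3.08 -2.68 -0.21 0 0 -0.095; 1 3.32 -2.37 -0.2 0 0 -0.094; 1 3.52 -2.04 -0.21 0 0 -0.095; 1 3.7 -1.71 -0.21 0 0 -0.094; 1 3.85 -1.35 -0.21 0 0 -0.094; 1 3.96 -0.98 -0.2 0 0 -0.095; 1 4.03 -0.6 -0.21 0 0 -0.094; 1 4.07 -0.22 -0.21 0 0 -0.095"

```text
clock: 1.23
tcp_pos: [0.368, -0.2394, 0.2219]
tool_rot: [-2.565, -1.813, 0.0]
contact_force: [0.3, -1.3, 0.3]
gripper_width: 0.0915
grip_force: 0.0
```

Request:
play_rows:
  rows: "1 4.07 0.16 -0.21 0 0 -0.094; 1 4.04 0.55 -0.21 0 0 -0.095; 1 3.97 0.93 -0.2 0 0 -0.094; 1 3.87 1.29 -0.21 0 0 -0.095; 1 3.73 1.66 -0.21 0 0 -0.094; 1 3.55 1.99 -0.21 0 0 -0.094; 1 3.35 2.33 -0.2 0 0 -0.095; 1 3.11 2.63 -0.21 0 0 -0.094; 1 2.86 2.91 -0.21 0 0 -0.095; 1 0 0 0 0 0 0; 1 0 0 0 0 0 0"

```text
clock: 2.6
tcp_pos: [0.5047, 0.0989, 0.2402]
tool_rot: [-1.594, -2.706, 0.002]
contact_force: [0.0, -0.1, -0.0]
gripper_width: 0.092
grip_force: 0.0
```

```bash
python3 - <<'E'
from h import *
import pickle
s,c=snap('wrist','w1.png'); pickle.dump((s,c),open('w1.pkl','wb'))
print(s['tcp_pos'],yaw(s),s['tool_rot'],s['joints'],s['contact_force']); print(c['tool_from_camera'])
E
```

```text
[0.50472266 0.09887296 0.24022973] 2.0768341066590907 [-1.59431676e+00 -2.70627935e+00  1.83590103e-03] [ 0.22964816  0.30049315 -0.66860967  1.74238342  0.20087881  1.16936634
  0.00961115] [ 0.00094493 -0.12622719 -0.01633672]
[[-5.18661633e-04 -9.68179877e-01 -2.50254783e-01  6.66634633e-02]
 [ 9.99999293e-01 -7.69895131e-04  9.06019479e-04 -2.77988229e-05]
 [-1.06985977e-03 -2.50254136e-01  9.68179592e-01 -1.80805163e-01]
 [ 0.00000000e+00  0.00000000e+00  0.00000000e+00  1.00000000e+00]]
```

View pics/w1.png

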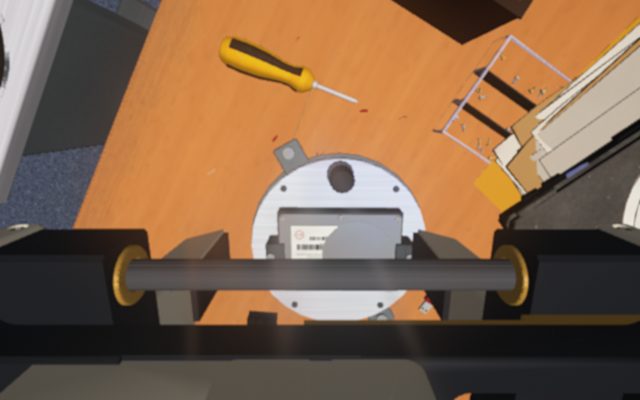

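The wrist view shows the disc centred near (339,235) and the knob at about (341,176), with the drive's long side running across the image.

```bash
python3 - <<'E'
from h import *
import pickle
from scipy.optimize import least_squares
s,c=pickle.load(open('w1.pkl','rb'))
hsv=cv2.cvtColor(c['color'],cv2.COLOR_RGB2HSV)
m=((hsv[...,1]<60)&(hsv[...,2]>110)).astype(np.uint8); m[:150]=0;m[262:]=0;m[:,:245]=0;m[:,432:]=0
m=cv2.morphologyEx(m,cv2.MORPH_OPEN,np.ones((3,3)))
ct=max(cv2.findContours(m,0,2)[0],key=cv2.contourArea)[:,0]; ct=ct[ct[:,1]<258]
P=np.array([ray(c,p,.0265,s)[:2] for p in ct])
r=least_squares(lambda x:np.hypot(*(P-x).T)-.11,[.5685,.028],loss='cauchy',f_scale=.0015); C=r.x
print('centre',C,np.median(abs(r.fun)),(abs(r.fun)<.002).sum(),len(P))
dk=(hsv[...,2]<75).astype(np.uint8); dk[:150]=0;dk[200:]=0;dk[:,:320]=0;dk[:,365:]=0
n,l,st,ce=cv2.connectedComponentsWithStats(dk); i=1+st[1:,4].argmax(); print(st[i],ce[i])
for z,uv in((.058,ce[i]),(.076,(341,174))):
    k=ray(c,uv,z,s); d=k[:2]-C; print(k,np.hypot(*d),np.degrees(np.arctan2(d[1],d[0])))
# drive long edge near the knob: direction
for uv in((281,210),(401,210)): print(ray(c,uv,.054,s))
cv2.imwrite('pics/w1c.png',cv2.resize(c['color'][145:215,300:390,::-1],None,fx=6,fy=6,interpolation=2))
E
```

```text
centre [0.56644272 0.02976519] 0.0022091280838298505 74 149
[344 167   9  10  29] [348.10344828 170.5862069 ]
[0.52860791 0.11857497 0.058     ] 0.09653315426277 113.07501720528282
[0.52117602 0.11382527 0.076     ] 0.09547341322751193 118.30265095701806
[0.48527804 0.04214683 0.054     ]
[0.6044787  0.10813437 0.054     ]
```

View pics/w1c.png

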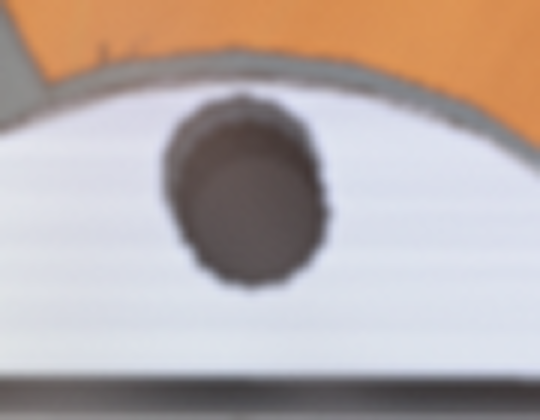

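The crop shows the knob top centred at about (255,218), which is (342.5,181.3) in the full picture. The housing sits slightly above it, and the disc rim arcs through crop (240,80).

```bash
python3 - <<'E'
from h import *
import pickle
s,c=pickle.load(open('w1.pkl','rb'))
f=lambda u,v,z: ray(c,(300+u/6-.4,145+v/6-.4),z,s)
k=f(255,218,.076);print(k, f(245,172,.036))
u=np.array([np.cos(np.radians(119)),np.sin(np.radians(119))]); print('axis from knob',k[:2]-.092*u)
from scipy.optimize import least_squares
P=np.array([f(a,b,.0265)[:2] for a,b in((0,132),(120,92),(240,78),(370,92),(460,120),(535,158))])
r=least_squares(lambda x:np.hypot(*(P-x).T)-.11,[.5685,.028]);print(r.x,r.fun)
E
```

```text
[0.52582932 0.10802277 0.076     ] [0.52580666 0.10921413 0.036     ]
axis from knob [0.5704318  0.02755776]
[0.57111449 0.02809664] [ 2.60034885e-04 -1.37667671e-04 -1.55866763e-04 -1.46251231e-04
  4.15712833e-05  1.87819387e-04]
```

```bash
python3 - <<'E'
from h import *
s=robot.get_state();p=s['tcp_pos'];y=yaw(s)
Y=np.radians(119)
W=[(.5155,.1035,.21,Y),(.526,.108,.18,Y)]+[(.526,.108,z,Y) for z in(.14,.105,.08,.06,.046)]
plan(p,y,W,.3)
E
```

```text
0.3 -0.07 1.19 3.03 0 0 -0.001; 0.3 -0.11 1.13 3 0 0 -0; 0.3 -0 0 4 0 0 -0; 0.3 -0 0 3.5 0 0 -0; 0.3 -0 0 2.5 0 0 -0; 0.3 -0 0 2 0 0 -0; 0.3 -0 0 1.4 0 0 -0
end [0.52595385 0.10800529 0.04602448] 2.0768284847036282
```

Request:
play_rows:
  rows: "0.3 -0.07 1.19 3.03 0 0 0; 0.3 -0.11 1.13 3 0 0 0; 0.3 0 0 4 0 0 0; 0.3 0 0 3.5 0 0 0; 0.3 0 0 2.5 0 0 0; 0.3 0 0 2 0 0 0; 0.3 0 0 1.4 0 0 0; 0.3 0 0 0 0 0 0; 0.3 0 0 0 0 0 0"

```text
clock: 3.78
tcp_pos: [0.5268, 0.1092, 0.0471]
tool_rot: [1.594, 2.706, 0.001]
contact_force: [0.4, -0.5, 0.4]
gripper_width: 0.0597
grip_force: 0.0
```

```bash
python3 - <<'E'
from h import *
s,c=snap('side','s2.png'); im=c['color'][180:320,230:410,::-1]
w=robot.capture('wrist')['color'][:,:,::-1]
a=cv2.resize(im,(540,420),interpolation=2); b=cv2.resize(w[100:400,160:480],(240,225))
b=cv2.copyMakeBorder(b,0,195,0,0,0); cv2.imwrite('pics/s2c.png',np.hstack([a,b]))
print(s['tcp_pos'],yaw(s),s['contact_force'],s['gripper_width'])
E
```

```text
[0.5267756 0.1091646 0.0471345] 2.077205329604844 [ 0.42776619 -0.47742186  0.36438869] 0.05969781558363269
```

View pics/s2c.png

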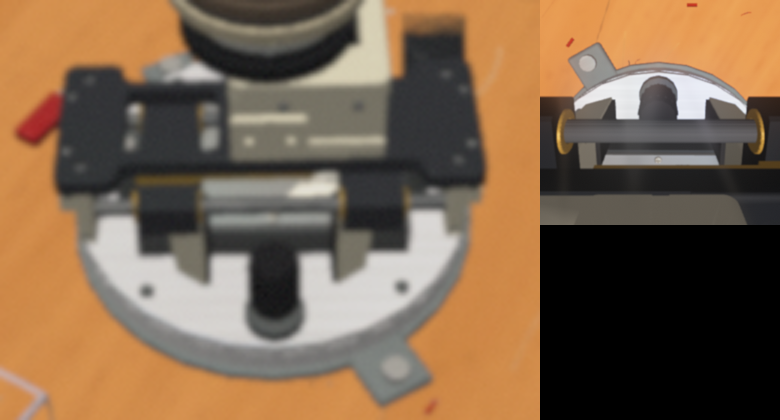

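The side crop shows the fingers on either side of the knob, with tips near crop rows 280 and the housing base near row 335. I'll check the radial alignment by projecting points.

```bash
python3 - <<'E'
from h import *
import pickle
_,c=pickle.load(open('c.pkl','rb'))
s=robot.get_state();p=s['tcp_pos'];y=yaw(s)
q=lambda P:(proj(c,P)-[230,180])*3
yv=np.array([np.sin(y),-np.cos(y),0]);xv=np.array([np.cos(y),np.sin(y),0])
for k in(-.03,.03):
  for r in (-.01,0,.01): print(k,r,q(p+k*yv+r*xv))
print(q((.526,.108,.076)),q((.526,.108,.04)),q((.526,.108,.0265)),q((.5705,.028,.0265)))
E
```

```text
-0.03 -0.01 [329.62707185 276.21110598]
-0.03 0 [330.59055047 291.90203676]
-0.03 0.01 [331.57249862 307.89375683]
0.03 -0.01 [213.27693713 278.77457128]
0.03 0 [213.13582435 294.48811747]
0.03 0.01 [212.9920068  310.50285316]
[274.04636789 256.78125805] [274.70698188 300.54433705] [274.94372269 316.22748473] [271.10893499 183.28931403]
```

Request:
play_rows:
  rows: "-0.3 0 0 0 0 0 0; -0.38 0 0 0 0 0 0; -0.5 0 0 0 0 0 0; -0.5 0 0 0 0 0 0; -0.5 0 0 0 0 0 0"
  grip_force: 6

```text
clock: 4.5
tcp_pos: [0.5262, 0.1093, 0.0464]
tool_rot: [-1.593, -2.707, 0.0]
contact_force: [-0.7, -0.6, 0.4]
gripper_width: 0.0248
grip_force: 6.0
```

```bash
python3 - <<'E'
from h import *
s,c=snap('side','s3.png'); im=c['color'][180:320,230:410,::-1]
cv2.imwrite('pics/s3c.png',cv2.resize(im,(720,560),interpolation=2))
print(s['tcp_pos'],yaw(s),s['contact_force'],s['gripper_width'],s['grip_force'])
E
```

```text
[0.52619892 0.10925179 0.04639558] 2.077730850438918 [-0.66892649 -0.58502245  0.42416476] 0.02475666680109625 6.000094986520708
```

View pics/s3c.png

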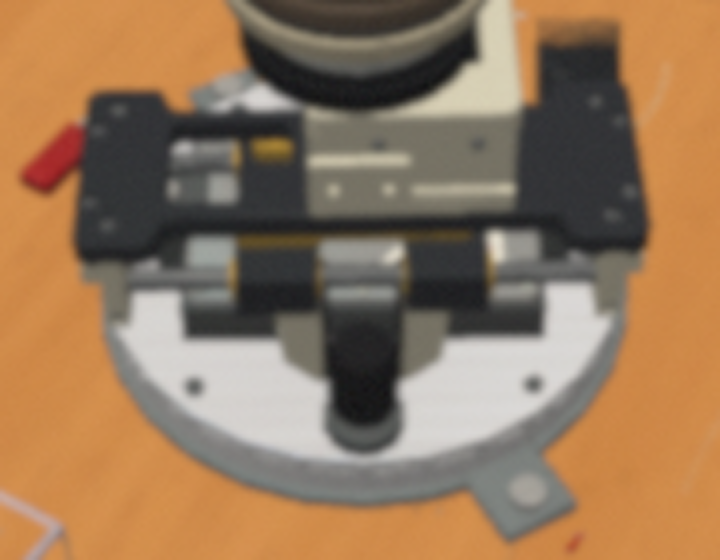

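The side crop shows the fingers closed on the knob, with tips near (320,378), which may be slightly inward of the knob axis. I'll check from the scene view, with projected markers overlaid.

```bash
python3 - <<'E'
from h import *
s,c=snap('scene','a4.png'); s,d=snap('side','s4.png')
p=s['tcp_pos'];y=yaw(s);yv=np.array([np.sin(y),-np.cos(y),0]);xv=np.array([np.cos(y),np.sin(y),0])
out=[]
for cc in(c,d):
    k=proj(cc,p).astype(int); x0,y0=k[0]-40,k[1]-50
    im=cv2.resize(cc['color'][y0:y0+90,x0:x0+80,::-1],(400,450),interpolation=cv2.INTER_CUBIC).copy()
    for a in(-.013,.013):
        for b,col in((-.0095,(0,0,255)),(.0095,(0,255,0))):
            for z in(0,.03):
                q=(proj(cc,p+a*yv+b*xv+[0,0,z])-[x0,y0]+.5)*5; cv2.circle(im,tuple(int(t) for t in q),3,col,-1)
    out.append(im)
cv2.imwrite('pics/a4c.png',np.hstack(out)); print(s['ft_torque'])
E
```

```text
[-0.00736689 -0.01330016  0.00376038]
```

View pics/a4c.png

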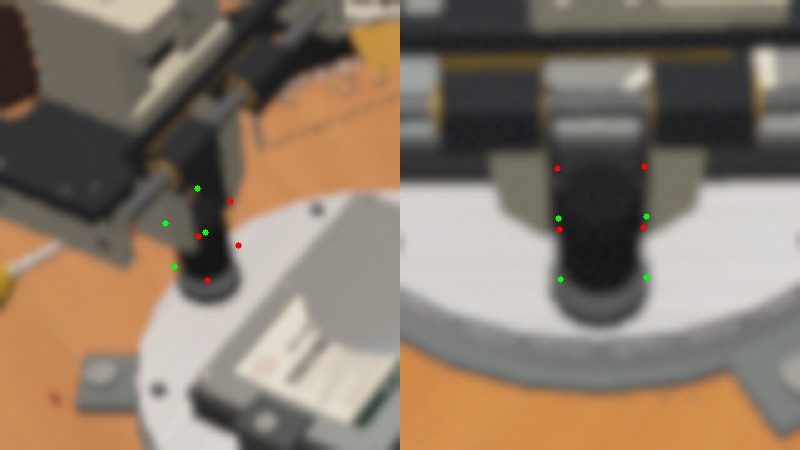

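Both views show the fingers gripping the knob on its diameter, with the tips slightly higher than the markers, so the grasp is good. Lifting next.

Request:
play_rows:
  rows: "-0.6 0 0 0 0 0 0; -0.6 0 0 0 0 0 0; -0.6 0 0 -0.3 0 0 0; -0.6 0 0 -0.3 0 0 0; -0.6 0 0 -0.3 0 0 0; -0.6 0 0 -0.2 0 0 0; -0.6 0 0 0 0 0 0; -0.6 0 0 0 0 0 0"
  grip_force: 25

```text
clock: 5.65
tcp_pos: [0.5261, 0.1092, 0.0573]
tool_rot: [-1.593, -2.707, 0.0]
contact_force: [-1.3, -0.1, -8.2]
gripper_width: 0.0238
grip_force: 25.0
```

```bash
python3 - <<'E'
from h import *
s=robot.get_state();print(s['tcp_pos'],yaw(s),s['contact_force'],s['gripper_width'])
E
```

```text
[0.52610612 0.10916578 0.05732401] 2.077650282147846 [-1.31170755 -0.10623802 -8.15957132] 0.023823452485848204
```

```bash
cat >> h.py <<'E'
C=np.array([.5705,.028])
P0=np.array([.5261,.1092]); Y0=2.0777
def arc(th,z,off=0):
    c,s=np.cos(th),np.sin(th); d=np.array([[c,-s],[s,c]])@(P0-C); t=np.array([-d[1],d[0]])/np.hypot(*d)
    return (*(C+d+off*t),z,Y0+th)
def theta(s):
    d=s['tcp_pos'][:2]-C;e=P0-C; return np.arctan2(e[0]*d[1]-e[1]*d[0],d@e)
E
python3 - <<'E'
from h import *
s=robot.get_state();p=s['tcp_pos'];y=yaw(s)
plan(p,y,[arc(t,p[2]) for t in np.linspace(0,.65,12)[1:]],-.6)
E
```

```text
-0.6 -0.01 -0.55 -0 0 0 -0.059; -0.6 -0.01 -0.54 -0 0 0 -0.059; -0.6 -0.01 -0.55 -0 0 0 -0.059; -0.6 -0.02 -0.55 -0 0 0 -0.059; -0.6 -0.01 -0.54 -0 0 0 -0.06; -0.6 -0.01 -0.55 -0 0 0 -0.059; -0.6 -0.02 -0.55 -0 0 0 -0.059; -0.6 -0.01 -0.54 -0 0 0 -0.059; -0.6 -0.01 -0.55 -0 0 0 -0.059; -0.6 -0.01 -0.55 -0 0 0 -0.059; -0.6 -0.02 -0.54 -0 0 0 -0.059
end [0.48606047 0.06577194 0.05732401] 2.727650282147848
```

Request:
play_rows:
  rows: "-0.6 -0.01 -0.55 0 0 0 -0.059; -0.6 -0.01 -0.54 0 0 0 -0.059; -0.6 -0.02 -0.55 0 0 0 -0.059; -0.6 -0.02 -0.55 0 0 0 -0.059; -0.6 -0.01 -0.54 0 0 0 -0.06; -0.6 -0.01 -0.55 0 0 0 -0.059; -0.6 -0.02 -0.55 0 0 0 -0.059; -0.6 -0.01 -0.54 0 0 0 -0.059; -0.6 -0.01 -0.55 0 0 0 -0.059; -0.6 -0.02 -0.55 0 0 0 -0.059; -0.6 -0.01 -0.54 0 0 0 -0.059; -0.6 0 0 0 0 0 0"

```text
clock: 7.15
tcp_pos: [0.4854, 0.0655, 0.0572]
tool_rot: [-0.646, -3.073, 0.001]
contact_force: [-3.3, 1.1, -7.7]
gripper_width: 0.0239
grip_force: 25.0
```

```bash
python3 - <<'E'
from h import *
s=robot.get_state();print(s['tcp_pos'],yaw(s)-Y0,theta(s),s['contact_force'],s['gripper_width'],s['joints'])
E
```

```text
[0.48541538 0.06552754 0.05715188] 0.6493700383812873 0.6550189903705488 [-3.32041376  1.08040135 -7.70158422] 0.02386486406250913 [ 0.32643541  0.52271379 -0.76150564  2.01414989  0.50080947  0.79927606
  0.4272101 ]
```

Force reads clean and the table is turning. Next: lower until just above the plate, open to a loose cage, and check.

Request:
play_rows:
  rows: "-0.6 0 0 0.15 0 0 0; -0.6 0 0 0.15 0 0 0; -0.6 0 0 0 0 0 0; -0.39 0 0 0 0 0 0; -0.39 0 0 0 0 0 0; -0.39 0 0 0.3 0 0 0; -0.39 0 0 0 0 0 0; -0.39 0 0 0 0 0 0"

```text
clock: 8.15
tcp_pos: [0.4865, 0.0658, 0.0515]
tool_rot: [0.646, 3.074, 0.0]
contact_force: [-1.3, -0.5, -0.5]
gripper_width: 0.0282
grip_force: 0.0
```

Request:
play_rows:
  rows: "-0.39 0 -0.08 0 0 0 -0.0087; -0.39 0 -0.08 0 0 0 -0.0087; -0.39 0 -0.08 0 0 0 -0.0087; -0.39 0 -0.08 0 0 0 -0.0087"

```text
clock: 8.65
tcp_pos: [0.4854, 0.0633, 0.0515]
tool_rot: [0.59, 3.085, 0.001]
contact_force: [1.7, 3.1, -1.2]
gripper_width: 0.028
grip_force: 1.7
```

```bash
python3 - <<'E'
from h import *
s=robot.get_state();print(s['tcp_pos'],yaw(s)-Y0,theta(s),s['contact_force'],s['gripper_width'])
E
```

```text
[0.48536699 0.06329862 0.05152384] 0.6857523528184468 0.6773610877820957 [ 1.74944071  3.08957953 -1.24307892] 0.02796558622880541
```

Request:
play_rows:
  rows: "-0.39 0 -0.08 0 0 0 -0.0087; -0.39 0 -0.08 0 0 0 -0.0087; -0.39 0 -0.08 0 0 0 -0.0087"

```text
clock: 9.02
tcp_pos: [0.4842, 0.0607, 0.0514]
tool_rot: [0.55, 3.093, 0.0]
contact_force: [2.7, 3.8, -1.0]
gripper_width: 0.0284
grip_force: 1.9
```

```bash
python3 - <<'E'
from h import *
s=robot.get_state();print(s['tcp_pos'],yaw(s)-Y0,theta(s),s['contact_force'],s['gripper_width'])
E
```

```text
[0.4842389  0.06072402 0.05144698] 0.7116162366536352 0.7078270408341782 [ 2.68418116  3.8075557  -1.00587687] 0.02841282525135535
```

Request:
play_rows:
  rows: "-0.39 0 -0.08 0 0 0 -0.0087; -0.39 0 -0.08 0 0 0 -0.0087; -0.39 0 -0.08 0 0 0 -0.0087; -0.39 0 -0.08 0 0 0 -0.0087"

```text
clock: 9.52
tcp_pos: [0.483, 0.0575, 0.0514]
tool_rot: [-0.497, -3.102, 0.0]
contact_force: [2.1, 4.7, -1.1]
gripper_width: 0.0281
grip_force: 2.0
```

Request:
play_rows:
  rows: "-0.39 0 -0.08 0 0 0 -0.0087; -0.39 0 -0.08 0 0 0 -0.0087; -0.39 0 -0.08 0 0 0 -0.0087; -0.39 0 -0.08 0 0 0 -0.0087"

```text
clock: 10.02
tcp_pos: [0.4821, 0.0545, 0.0514]
tool_rot: [-0.443, -3.11, -0.0]
contact_force: [1.4, 3.2, -1.1]
gripper_width: 0.0281
grip_force: 1.9
```

```bash
python3 - <<'E'
from h import *
s=robot.get_state();print(s['tcp_pos'],yaw(s)-Y0,theta(s),s['contact_force'],s['gripper_width'])
# knob top via side cam: dark blob top row near knob, and disc screw hole positions check table rotation
c=robot.capture('side'); im=c['color']
k=proj(c,(*s['tcp_pos'][:2],.076)).astype(int); print(k)
cv2.imwrite('pics/k1.png',cv2.resize(im[k[1]-40:k[1]+40,k[0]-60:k[0]+60,::-1],(720,480),interpolation=2))
E
```

```text
[0.48210212 0.05452547 0.05139593] 0.7811586155903765 0.7788946380753157 [ 1.42595654  3.16976113 -1.12826609] 0.028105182571408246
[363 251]
```

View pics/k1.png

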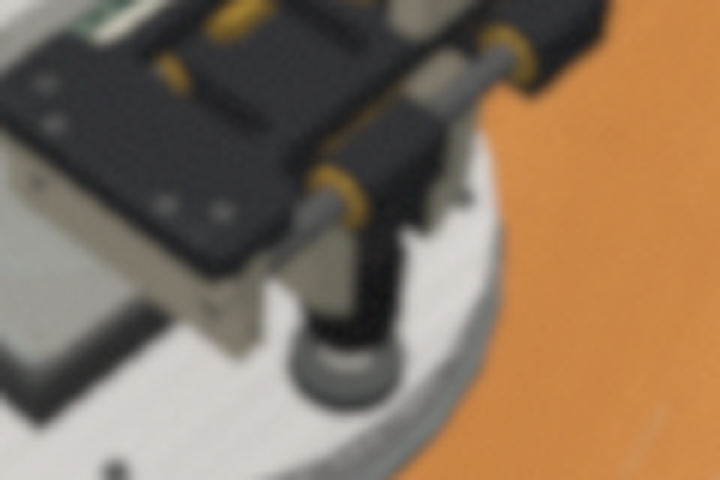

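The side view shows the table turning with the knob. The knob is still raised, with a bright shaft gap above the housing at (350,355). I'll continue the sweep.

Request:
play_rows:
  rows: "-0.39 0 -0.08 0 0 0 -0.0087; -0.39 0 -0.08 0 0 0 -0.0087; -0.39 0 -0.08 0 0 0 -0.0087; -0.39 0 -0.08 0 0 0 -0.0087; -0.39 0 -0.08 0 0 0 -0.0087"

```text
clock: 10.7
tcp_pos: [0.481, 0.0506, 0.0514]
tool_rot: [-0.375, -3.119, 0.0]
contact_force: [0.8, 3.8, -0.1]
gripper_width: 0.0283
grip_force: 2.1
```

Request:
play_rows:
  rows: "-0.39 0 -0.08 0 0 0 -0.0087; -0.39 0 -0.08 0 0 0 -0.0087; -0.39 0 -0.08 0 0 0 -0.0087; -0.39 0 -0.08 0 0 0 -0.0087; -0.39 0 -0.08 0 0 0 -0.0087"

```text
clock: 11.32
tcp_pos: [0.4802, 0.0467, 0.0514]
tool_rot: [-0.307, -3.126, 0.0]
contact_force: [-0.0, 4.7, -0.3]
gripper_width: 0.0278
grip_force: 2.1
```

Request:
play_rows:
  rows: "-0.39 0 -0.08 0 0 0 -0.0087; -0.39 0 -0.08 0 0 0 -0.0087; -0.39 0 -0.08 0 0 0 -0.0087; -0.39 0 -0.08 0 0 0 -0.0087; -0.39 0 -0.08 0 0 0 -0.0087"

```text
clock: 11.95
tcp_pos: [0.4794, 0.0428, 0.0514]
tool_rot: [-0.239, -3.132, 0.0]
contact_force: [-0.3, 4.2, 0.1]
gripper_width: 0.028
grip_force: 2.1
```

Request:
play_rows:
  rows: "-0.39 0 -0.08 0 0 0 -0.0087; -0.39 0 -0.08 0 0 0 -0.0087; -0.39 0 -0.08 0 0 0 -0.0087; -0.39 0 -0.08 0 0 0 -0.0087; -0.39 0 -0.08 0 0 0 -0.0087"

```text
clock: 12.58
tcp_pos: [0.4789, 0.0388, 0.0514]
tool_rot: [-0.171, -3.137, 0.0]
contact_force: [-1.8, 4.7, -1.0]
gripper_width: 0.0278
grip_force: 2.3
```

Request:
play_rows:
  rows: "-0.39 0 -0.08 0 0 0 -0.0087; -0.39 0 -0.08 0 0 0 -0.0087; -0.39 0 -0.08 0 0 0 -0.0087; -0.39 0 -0.08 0 0 0 -0.0087; -0.39 0 -0.08 0 0 0 -0.0087"

```text
clock: 13.2
tcp_pos: [0.4785, 0.0348, 0.0514]
tool_rot: [-0.103, -3.14, 0.0]
contact_force: [-2.3, 4.6, -1.2]
gripper_width: 0.0278
grip_force: 2.4
```

Request:
play_rows:
  rows: "-0.39 0 -0.08 0 0 0 -0.0087; -0.39 0 -0.08 0 0 0 -0.0087; -0.39 0 -0.08 0 0 0 -0.0087; -0.39 0 -0.08 0 0 0 -0.0087; -0.39 0 -0.08 0 0 0 -0.0087"

```text
clock: 13.82
tcp_pos: [0.4784, 0.0301, 0.0513]
tool_rot: [-0.035, -3.141, 0.001]
contact_force: [-0.8, 0.3, -1.0]
gripper_width: 0.0274
grip_force: 0.6
```

```bash
python3 - <<'E'
from h import *
s=robot.get_state();print(s['tcp_pos'],yaw(s)-Y0,theta(s),s['contact_force'],s['gripper_width'],s['joints'])
E
```

```text
[0.47842192 0.03011731 0.05132433] 1.041596288015402 1.0474240833907384 [-0.7572981   0.32303981 -1.01713975] 0.02744658336902372 [ 0.46388288  0.55151635 -0.85839438  2.03979049  0.58101112  0.80936406
  0.80840427]
```

The tangential force vanished, so the pin probably fell ahead into the hole. I'll wait, then probe gently.

Request:
play_rows:
  rows: "-0.39 0 0 0 0 0 0; -0.39 0 0 0 0 0 0; -0.39 0 0 0 0 0 0"

```text
clock: 14.2
tcp_pos: [0.4786, 0.0305, 0.0514]
tool_rot: [0.036, 3.141, -0.001]
contact_force: [0.4, -1.7, -0.1]
gripper_width: 0.0279
grip_force: 0.4
```

Request:
play_rows:
  rows: "-0.39 0 -0.08 0 0 0 -0.0087; -0.39 0 -0.08 0 0 0 -0.0087; -0.39 0 -0.04 0 0 0 -0.0043; -0.39 0 0 0 0 0 0"

```text
clock: 14.7
tcp_pos: [0.4784, 0.0288, 0.0514]
tool_rot: [-0.001, -3.142, 0.0]
contact_force: [-0.4, 0.1, 0.2]
gripper_width: 0.0278
grip_force: 0.0
```

```bash
python3 - <<'E'
from h import *
s=robot.get_state();print(s['tcp_pos'],yaw(s)-Y0,theta(s),s['contact_force'],s['gripper_width'])
c=robot.capture('side'); d=robot.capture('scene'); out=[]
for cc in(c,d):
    k=proj(cc,(*s['tcp_pos'][:2],.056)).astype(int)
    out.append(cv2.resize(cc['color'][k[1]-40:k[1]+40,k[0]-32:k[0]+32,::-1],(384,480),interpolation=2))
cv2.imwrite('pics/k2.png',np.hstack(out))
E
```

```text
[0.47837101 0.02884515 0.05140693] 1.0632262344591261 1.0612415168529454 [-0.44715766  0.08702268  0.22330257] 0.027792743970383272
```

No force on the cage: the knob sits between the fingers without being dragged. I'll open and retreat, then inspect.

Request:
play_rows:
  rows: "0.1 0 0 0 0 0 0; 0.3 0 0 0 0 0 0; 0.3 0 0 0 0 0 0; 0.3 0 0 -1 0 0 0; 0.3 0 0 -2 0 0 0; 0.3 0 0 -3 0 0 0; 0.3 0 0 -4 0 0 0; 0.3 -1 0 -5 0 0 0; 0.3 -2 0 -4 0 0 0; 0.3 0 0 0 0 0 0; 0.3 0 0 0 0 0 0"

```text
clock: 16.18
tcp_pos: [0.5077, 0.0288, 0.2411]
tool_rot: [-0.001, -3.141, 0.0]
contact_force: [-0.8, 0.2, -0.2]
gripper_width: 0.0598
grip_force: 0.0
```

```bash
python3 - <<'E'
from h import *
s=robot.get_state();print(s['clock'],s['tcp_pos'],yaw(s)-Y0,s['contact_force'])
out=[]
K=(.4785,.0285)
for n in('scene','side','wrist'):
    cc=robot.capture(n); cv2.imwrite(f'pics/f_{n}.png',cc['color'][:,:,::-1])
    if n!='wrist':
        pts=[proj(cc,(*K,z)) for z in(.04,.076,.084)]; k=pts[1].astype(int)
    else:
        R=cv2.Rodrigues(s['tool_rot'])[0]; T=np.linalg.inv(np.array(cc['tool_from_camera']))
        pts=[]
        for z in(.04,.076,.084):
            q=R.T@(np.array([*K,z])-s['tcp_pos']); q=T[:3,:3]@q+T[:3,3]; q=cc['mtx']@q; pts.append(q[:2]/q[2])
        k=pts[1].astype(int)
    x0,y0=k[0]-26,k[1]-40; x0=max(x0,0);y0=max(y0,0)
    im=cv2.resize(cc['color'][y0:y0+84,x0:x0+52,::-1],(260,420),interpolation=cv2.INTER_CUBIC).copy()
    for p,col in zip(pts,((0,255,0),(0,0,255),(255,0,0))): cv2.circle(im,tuple(int(t) for t in (p-[x0,y0]+.5)*5),2,col,-1)
    out.append(im); print(n,pts)
cv2.imwrite('pics/f.png',np.hstack(out))
E
```

```text
16.175 [0.50772856 0.02883516 0.24114232] 1.06336880215364 [-0.78860703  0.21362794 -0.17709151]
scene [array([249.30670246, 206.8005285 ]), array([246.96624925, 196.64853875]), array([246.42415501, 194.29714154])]
side [array([370.64104386, 255.63181006]), array([372.01549074, 240.88083663]), array([372.33306927, 237.47248923])]
wrist [array([320.14494967, 147.10024103]), array([320.12531982, 150.57326293]), array([320.12040555, 151.44272102])]
```

View pics/f.png

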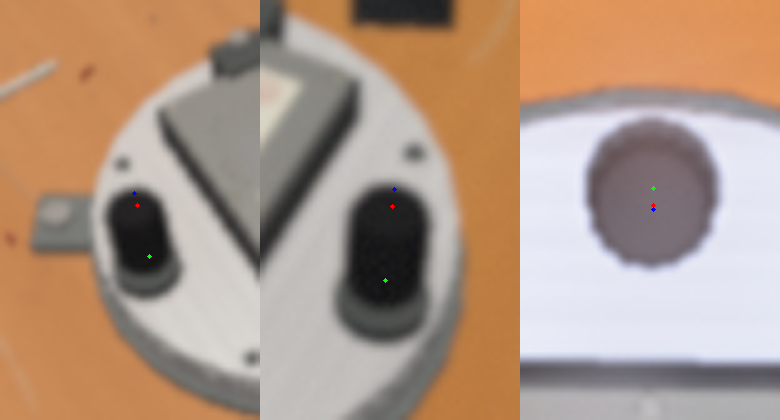

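The final views show the knob seated on its housing. Its top sits at home height in both the scene and side views: rows 187 and 183 observed, against about 185 and 179 predicted for home, and 173 and 162 if raised. The arm is clear, so I'm handing in.

```bash
python3 -c "
from bench import robot
print(robot.hand_in())"
```

```text
the job is handed in; nothing more can be done
None
```

The table is turned about 1.06 rad counterclockwise to the next hole. Both fixed cameras show the knob at home height, so the pin should be seated, though I didn't push against it to prove the lock. I handed in at about 16 s with the arm clear; no result came back.

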